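# Pack look-alike plaster castings by weight

### The arm

A 7-joint arm with a two-finger parallel gripper is mounted at the origin on the work surface. World frame = base frame: x ahead of the robot, y to its left, z up, the work surface at z = 0. Lengths are in m, angles in rad, forces in N, time in s.
With the tool pointing down it reaches from about 0.425 to 0.875 m from the base axis. Payload 4.7 kg.
Tool frame: the origin (TCP) lies at the very end of the fingers, on their centre line; the grasp point (between the pads) lies 19 mm behind it; z points along the fingers, y is the line along which they close (so a half turn about z gives the same grasp; the last joint's range is limited). The gripper opens to 87 mm and grips with 3 to 60 N. Pads are 19 mm wide; open, the fingers measure 117 mm over their backs; the gripper's body (75 mm by 190 mm) begins 51 mm behind the grasp point.
Start: joints at [1.3, 0.321, -0.07, 1.45, 0.023, 1.371, -0.057], TCP at [0.183, -0.624, 0.223] pointing down, gripper open.
Joint ranges: [-2.86, 2.86], [-0.3, 2.09], [-1.38, 1.24], [0.06, 2.45], [-1.56, 4.7], [0.09, 2.05], [-2.69, 2.69]. Speed limits (rad/s): [2.57, 2.57, 3.14, 3.14, 3.14, 3.14, 3.14].

### API

Orientations are given as a rotation vector (axis times angle).
In Python, from bench import get_state, get_image, get_calibration, close_job gives the robot as it stands.
- The arm moves only by the shell command python3 -m crank 'ROWS' [FORCE]. ROWS is JSON, a list of rows, each a list of 5 numbers: the opening, from 0 (shut) to 1 (fully open), then the shift along the world's x, y, z in units of 0.2 m (1.0 is 0.2 m), then the turn about the world's z in units of 2 pi rad (1.0 is 2 pi rad). A call has 1 to 5 rows; each row is the pose to reach, as a shift and turn from the pose commanded when the call began, turning the shorter way round; what a row does not reach only later rows make up. A row lasts 1/8 s, in which the tool goes at most 62.5 mm and 10.7 degrees, less where a joint would pass 70% of its speed; a pose out of reach is approached as far as the arm can. A call with a number of a shift or a turn outside -1 to 1 is refused whole. A call with a gripper value outside its range is refused whole. The fingers move at their own pace and stop on an object; FORCE is the grip in N (left out, the last holds). Time passes only in rows, so rows that repeat a pose let the fingers close. It gives the time, the measured TCP pose, the force, the opening and the grip force at its end, in the units of the state.
- get_state(): the state, without advancing time (a new reading comes with each control period).
- get_image(name): name is "side" or "top"; returns the picture (400x640x3 uint8, red, green, blue); there is no depth.
- get_calibration(name): a dict with "fovy" (degrees; the focal length in pixels is half the picture's height over the tangent of half this angle, whatever the lens; pixels are square), "cx", "cy" (the principal point, pixels), "R" (3x3) and "t" (3): a world point X has camera coordinates R X + t. Camera axes: x right, y down, z forward; pixel columns grow to the right and rows downward; lengths in m; the calibration is good to about 2 mm. A picture is of the moment at which its call begins. get_calibration takes no time and is no camera call.
- close_job(): hands the job in; it is judged then, once.
The state is a dict: "time": time; "joint_positions": joint angles; "qd": joint speeds; "joint_torque": joint torques, N m; "position": TCP position; "tool_rot": TCP orientation; "ft_force": force on the tool from outside, world axes, zero at the start; "torque": the same for the moment, N m; "grip_width": opening from 0.0 (shut) to 1.0 (fully open); "grip_force": force on a finger pad.
Only numpy, scipy, OpenCV 4.12 (cv2) and the standard library are available. Lean on these libraries where they do the work, as an engineer would, in place of code of your own. Each camera call takes 0.05 s, during which the arm holds its last target. There are 200 camera calls.

### The job

The three plaster castings look alike but differ in weight: lift them to judge it, then pack the two heavier ones in the grey crate, the heaviest first, flat on the bottom in about the middle, and the next heaviest squarely on top of it; the lightest is a hollow reject and stays on the table, outside the crate, standing flat. Set each down gently without dropping it, let go, and leave the other things where they are.

Things in the scene. Friction and masses are not known exactly. Their poses are not given: they have to be found in the camera images.
- cast_a_mid (a point): centre, half-way up, of one of three look-alike closed plaster castings: off-white blocks 130 mm long (x), 58 wide (y), 56 high (z), flat top and bottom, seam line round the middle. A hidden core sits in the middle (under 2 mm play). One weighs about 0.8 kg, one 0.5, one 0.25 (each within 0.05); which is which differs at every start, whatever the name or place
- cast_b_mid (a point): centre, half-way up, of one of three look-alike closed plaster castings: off-white blocks 130 mm long (x), 58 wide (y), 56 high (z), flat top and bottom, seam line round the middle. A hidden core sits in the middle (under 2 mm play). One weighs about 0.8 kg, one 0.5, one 0.25 (each within 0.05); which is which differs at every start, whatever the name or place
- cast_c_mid (a point): centre, half-way up, of one of three look-alike closed plaster castings: off-white blocks 130 mm long (x), 58 wide (y), 56 high (z), flat top and bottom, seam line round the middle. A hidden core sits in the middle (under 2 mm play). One weighs about 0.8 kg, one 0.5, one 0.25 (each within 0.05); which is which differs at every start, whatever the name or place
- crate_in (a point): centre of the inner floor (on its upper face) of the open grey plastic crate, fixed to the table; outside 210 mm (x) by 180 mm (y) by 56 mm high, walls 8 mm thick, inner space 194 x 164 mm; x along its length; its rim lies about 48 mm above this point
- jar: screw-top glass jar, 56 mm across, 60 mm high, standing among the castings; a bystander; origin at its underside or on the table beneath it
- bowl: black mixing bowl, 120 mm across, 55 mm high; a bystander; origin at its underside or on the table beneath it
- tray: shallow plaster tray mould, 130 x 160 x 32 mm; a bystander; origin at its underside or on the table beneath it
- mallet: hammer lying on the table, far side; a bystander; origin at its underside or on the table beneath it
- spatula: spatula lying on the table, near side; a bystander; origin at its underside or on the table beneath it
- brush: brush lying on the table, near side; a bystander; origin at its underside or on the table beneath it
- sprayer: white upright bottle, 64 mm across, 170 mm high, far side behind the crate; a bystander; origin at its underside or on the table beneath it
Things that resemble listed ones, but are neither listed nor needed, are in the scene too. Leave any purple look-alike of the part that bears cast_a_mid alone.

How it is judged:
By the outcome, as a careful person would: the job done as asked, in the order asked, and still so for the second after the job is handed in, with the robot touching nothing.
It also fails if it takes over 70 s, if anything falls off the work surface, if the arm or the gripper's body presses on something with over 40 N, if the wrist force passes 120 N, or if a joint passes its speed limit or range.

## Working session

There is one attempt and no reset: what is moved stays moved. The work goes in short steps, Python scripts to look and compute and a shell command to move; the robot and the scene stay as the last step left them, time stands still between calls to the robot, and variables do not carry over. Pictures are saved under pics/ and viewed, at most 10 in all, crops included, and the job is handed in when it is done.

```bash
mkdir -p pics; cat > h.py <<'E'
import numpy as np, cv2
from bench import get_state,get_image,get_calibration
def ray(cam,u,v):
    c=get_calibration(cam);R=np.array(c['R']);t=np.array(c['t']);f=200/np.tan(np.radians(c['fovy'])/2)
    return -R.T@t, R.T@np.array([(u-c['cx'])/f,(v-c['cy'])/f,1])
def onz(cam,u,v,z):
    o,d=ray(cam,u,v);return o+d*(z-o[2])/d[2]
def proj(cam,X):
    c=get_calibration(cam);f=200/np.tan(np.radians(c['fovy'])/2)
    p=np.array(c['R'])@np.array(X)+np.array(c['t']);return p[:2]/p[2]*f+[c['cx'],c['cy']]
def snap(cam,name):
    im=get_image(cam);cv2.imwrite(f'pics/{name}.png',im[...,::-1]);return im
E
python3 - <<'E'
from h import *
snap('top','t0');snap('side','s0')
s=get_state();print(s)
for c in('top','side'):print(get_calibration(c))
E
```

```text
{'time': 0.1, 'joint_positions': array([ 1.30007631,  0.32173396, -0.07010482,  1.45156283,  0.02261296,
        1.3708252 , -0.05687611]), 'qd': array([-7.60796195e-04, -2.02197821e-03,  6.28624981e-04, -2.40395934e-03,
       -9.08255776e-05, -4.32780907e-05,  8.74350143e-04]), 'joint_torque': array([ 2.95893972e-05, -4.92569911e+01, -4.05368116e-01, -3.13399959e+01,
       -6.40697451e-02,  3.94903170e-02,  4.87530349e-05]), 'position': array([ 0.1824571 , -0.62333522,  0.22157582]), 'tool_rot': array([-3.10808351e+00, -4.45755656e-01,  5.45788607e-04]), 'ft_force': array([-0.04993129,  0.50245715, -0.09822618]), 'torque': array([ 0.02901507, -0.03071822,  0.01605004]), 'grip_force': 0.0, 'grip_width': 0.9973358167339912}
{'fovy': 51.56120745557002, 'cx': 318.7456832220244, 'cy': 195.12776955822994, 'R': array([[-9.71645877e-03, -9.99952653e-01, -5.31390370e-04],
       [-9.93157932e-01,  9.71227817e-03, -1.16374370e-01],
       [ 1.16374021e-01, -6.02992208e-04, -9.93205278e-01]]), 't': array([-0.02683053,  0.5562389 ,  1.01980193])}
{'fovy': 42.0900038844193, 'cx': 313.64548748738974, 'cy': 188.56560435050807, 'R': array([[-0.99357562, -0.11180743,  0.01750963],
       [-0.09080311,  0.69526175, -0.71299782],
       [ 0.06754468, -0.71000718, -0.70094759]]), 't': array([0.54884147, 0.09768354, 1.46127357])}
```

View pics/t0.png

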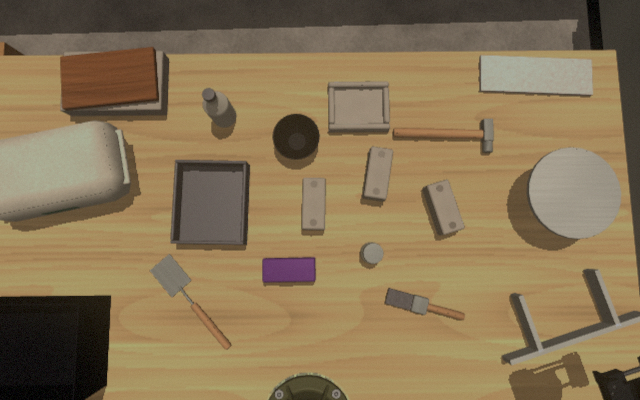

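View pics/s0.png

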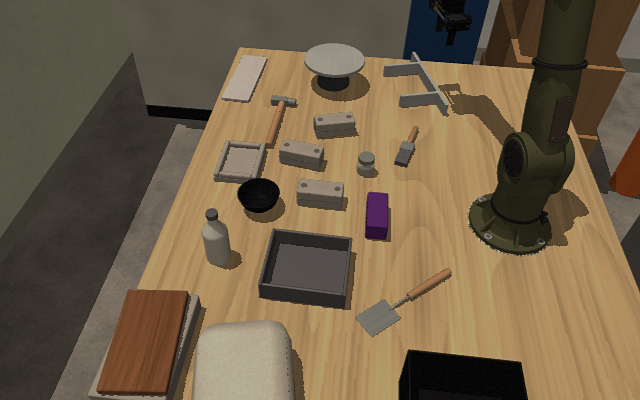

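Top view: the castings are the three off-white blocks at (314,204), (378,174) and (445,208). Possible mix-ups are the purple block (289,270), the tray (359,107) and the white slab (536,76). The crate is the grey box at (211,203), the jar is at (372,254) and the bowl at (296,137).

```bash
cat > m.py <<'E'
from h import *
def casts(im,lo=110,rois=((314,204),(378,174),(445,208)),z=.056,draw=None):
    hsv=cv2.cvtColor(im,cv2.COLOR_RGB2HSV); m=((hsv[...,1]<80)&(hsv[...,2]>lo)).astype(np.uint8)
    n,l,st,ce=cv2.connectedComponentsWithStats(m)
    for u,v in rois:
        i=np.bincount(l[v-8:v+9,u-8:u+9].ravel())[0:];i[0]=0;i=i.argmax()
        c=cv2.findContours((l==i).astype(np.uint8),0,2)[0][0][:,0]
        P=np.array([onz('top',*p,z)[:2] for p in c]).astype(np.float32)
        r=cv2.minAreaRect(P*1000);b=cv2.boxPoints(r)/1000
        e=max([b[1]-b[0],b[2]-b[1]],key=np.linalg.norm)
        print((u,v),st[i],np.round(r[0],1),np.round(r[1],1),'yaw',round(float(np.degrees(np.arctan2(e[1],e[0]))),1))
        if draw is not None: cv2.polylines(draw,[np.int32([proj('top',[*q,z]) for q in b])],1,(255,0,0),1)
E
python3 - <<'E'
from m import *
im=cv2.imread('pics/t0.png')[...,::-1].copy()
hsv=cv2.cvtColor(im,cv2.COLOR_RGB2HSV)
for p in((314,204),(314,226),(378,174),(455,225),(330,204),(340,204)):print(p,hsv[p[1],p[0]])
d=im.copy();casts(im,draw=d)
cv2.imwrite('pics/c0.png',cv2.resize(d[130:250,160:480],None,fx=2.5,fy=2.5,interpolation=0)[...,::-1])
# crate rim outer corners (z=.056) and inner floor
for p in((176,162),(248,162),(246,244),(172,243)):print(onz('top',*p,.056).round(3))
for n,p,z in(('jar',(372,254),.06),('bowl',(296,137),.05),('purple',(289,270),.05),('sprayer',(217,100),.1),('brush',(405,300),.01)):print(n,onz('top',*p,z).round(3))
E
```

```text
(314, 204) [ 16  59 150]
(314, 226) [ 16  56 145]
(378, 174) [ 16  60 149]
(455, 225) [ 18  71 119]
(330, 204) [ 18 115 168]
(340, 204) [ 18 117 166]
(314, 204) [ 302  178   24   52 1149] [533.6 -18.3] [ 56.6 126.9] yaw -2.0
(378, 174) [ 364  147   29   52 1110] [ 609.5 -181.5] [ 55.6 126.5] yaw -9.4
(445, 208) [ 427  180   37   55 1144] [ 521.9 -345.6] [128.1  55.2] yaw 16.1
[0.64  0.325 0.056]
[0.639 0.144 0.056]
[0.434 0.147 0.056]
[0.439 0.329 0.056]
jar [ 0.407 -0.16   0.06 ]
bowl [0.703 0.024 0.05 ]
purple [0.37  0.042 0.05 ]
sprayer [0.784 0.214 0.1  ]
brush [ 0.29  -0.247  0.01 ]
```

View pics/c0.png

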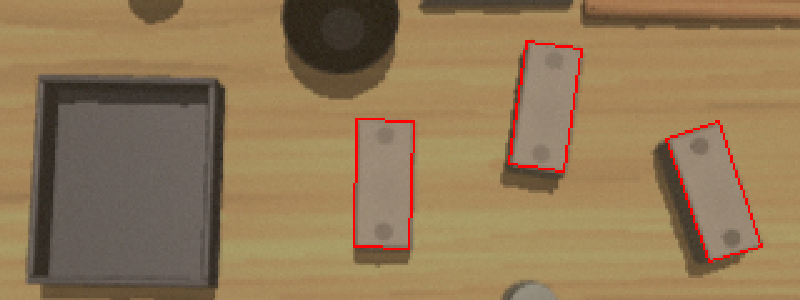

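The red outlines sit on all three casting tops (about 127 x 56 mm, close to 130 x 58). The nearest one, S, has yaw 16°, which the gripper already matches.

```bash
python3 -m crank '[[1,0.25,0.2,0,0],[1,0.5,0.41,0,0],[1,0.75,0.61,0,0],[1,0.85,0.7,0,0],[1,0.85,0.7,0,0]]' 30; python3 -m crank '[[1,0.25,0.2,0,0],[1,0.5,0.41,0,0],[1,0.75,0.61,0,0],[1,0.85,0.69,0,0],[1,0.85,0.69,0,0]]'
python3 - <<'E'
from h import *
from scipy.spatial.transform import Rotation as Rn
s=get_state();M=Rn.from_rotvec(s['tool_rot']).as_matrix();print(s['position'].round(4),s['ft_force'].round(2),s['time'],np.degrees(np.arctan2(M[1,0],M[0,0])),M[:,2].round(3))
E
```

```text
time: 0.72
position: [0.3558, -0.4808, 0.2223]
tool_rot: [-3.107, -0.456, -0.002]
ft_force: [-0.1, -0.7, -0.6]
grip_width: 1.003
grip_force: 0.0
time: 1.35
position: [0.524, -0.3441, 0.222]
tool_rot: [-3.108, -0.452, -0.0]
ft_force: [0.3, -0.1, 0.1]
grip_width: 1.002
grip_force: 0.0
[ 0.524  -0.3441  0.222 ] [ 0.3  -0.1   0.09] 1.35 16.5473513128001 [-0.     0.001 -1.   ]
```

```bash
python3 -m crank '[[1,-0.01,-0.01,-0.25,0],[1,-0.01,-0.01,-0.5,0],[1,-0.01,-0.01,-0.7,0],[1,-0.01,-0.01,-0.75,0],[1,-0.01,-0.01,-0.75,0]]' >/dev/null; python3 -m crank '[[1,0,0,-0.15,0],[1,0,0,-0.25,0],[1,0,0,-0.29,0],[0,0,0,-0.29,0],[0,0,0,-0.29,0]]'; python3 -m crank '[[0,0,0,0,0],[0,0,0,0,0],[0,0,0,0,0],[0,0,0,0,0]]' 30
```

```text
time: 2.6
position: [0.5213, -0.3482, 0.0156]
tool_rot: [3.109, 0.446, 0.002]
ft_force: [-0.3, 0.5, 0.2]
grip_width: 0.855
grip_force: 0.0
time: 3.1
position: [0.521, -0.348, 0.0152]
tool_rot: [3.109, 0.446, 0.001]
ft_force: [0.2, 0.6, 4.3]
grip_width: 0.666
grip_force: 30.0
```

```bash
python3 -m crank '[[0,0,0,0.1,0],[0,0,0,0.25,0],[0,0,0,0.4,0],[0,0,0,0.4,0],[0,0,0,0.4,0]]'; python3 -m crank '[[0,0,0,0,0],[0,0,0,0,0]]';python3 -m crank '[[0,0,0,0,0],[0,0,0,0,0]]'
```

```text
time: 3.72
position: [0.5195, -0.3473, 0.0932]
tool_rot: [-3.108, -0.446, 0.003]
ft_force: [1.0, 0.1, -5.3]
grip_width: 0.664
grip_force: 30.0
time: 3.98
position: [0.5199, -0.3474, 0.0932]
tool_rot: [-3.108, -0.446, 0.003]
ft_force: [0.3, 0.1, -5.7]
grip_width: 0.666
grip_force: 30.0
time: 4.22
position: [0.5205, -0.3478, 0.0944]
tool_rot: [-3.11, -0.446, 0.0]
ft_force: [-0.2, 0.5, -5.1]
grip_width: 0.664
grip_force: 30.0
```

S weighs about 5.3 N, so it is the 0.5 kg one. I put it back and go to Q.

```bash
python3 -m crank '[[0,0,0,-0.2,0],[0,0,0,-0.33,0],[0,0,0,-0.37,0],[0,0,0,-0.39,0],[0,0,0,-0.4,0]]'; python3 -m crank '[[0,0,0,0,0],[1,0,0,0,0],[1,0,0,0,0],[1,0,0,0,0],[1,0,0,0,0]]'; python3 -m crank '[[1,0,0,0.2,0],[1,0,0,0.45,0],[1,0,0,0.55,0],[1,0.1,0.2,0.55,-0.03],[1,0.2,0.4,0.55,-0.06]]';python3 -m crank '[[1,0.1,0.2,0,-0.02],[1,0.18,0.35,0,-0.012],[1,0.25,0.42,0,-0.012],[1,0.25,0.42,0,-0.012],[1,0.25,0.42,0,-0.012]]'
python3 - <<'E'
from h import *
from scipy.spatial.transform import Rotation as Rn
s=get_state();M=Rn.from_rotvec(s['tool_rot']).as_matrix();print(s['position'].round(4),np.degrees(np.arctan2(M[1,0],M[0,0])))
E
```

```text
time: 4.85
position: [0.5215, -0.3484, 0.0157]
tool_rot: [3.108, 0.446, 0.002]
ft_force: [0.4, -0.2, -4.3]
grip_width: 0.669
grip_force: 30.0
time: 5.48
position: [0.5208, -0.348, 0.0149]
tool_rot: [3.109, 0.446, 0.001]
ft_force: [1.1, -0.8, -1.0]
grip_width: 0.977
grip_force: 0.0
time: 6.1
position: [0.5605, -0.2675, 0.1243]
tool_rot: [3.138, -0.155, -0.0]
ft_force: [-1.3, 0.3, -0.0]
grip_width: 1.002
grip_force: 0.0
time: 6.72
position: [0.6097, -0.1862, 0.1241]
tool_rot: [3.129, -0.264, -0.002]
ft_force: [-1.2, -0.4, -0.2]
grip_width: 0.997
grip_force: 0.0
[ 0.6097 -0.1862  0.1241] -9.654775724991232
```

```bash
python3 -m crank '[[1,0,0.023,-0.2,0],[1,0,0.023,-0.4,0],[1,0,0.023,-0.51,0],[1,0,0.023,-0.54,0],[0,0,0.023,-0.54,0]]'; python3 -m crank '[[0,0,0,0,0],[0,0,0,0,0],[0,0,0,0,0],[0,0,0,0,0],[0,0,0,0,0]]' 35; python3 -m crank '[[0,0,0,0.1,0],[0,0,0,0.25,0],[0,0,0,0.4,0],[0,0,0,0.4,0],[0,0,0,0.4,0]]'; python3 -m crank '[[0,0,0,0,0],[0,0,0,0,0]]';python3 -m crank '[[0,0,0,0,0],[0,0,0,0,0]]'
```

```text
time: 7.35
position: [0.6104, -0.1806, 0.0169]
tool_rot: [3.13, -0.263, 0.0]
ft_force: [-0.2, 0.4, 0.1]
grip_width: 0.947
grip_force: 0.0
time: 7.98
position: [0.6112, -0.1805, 0.0177]
tool_rot: [3.129, -0.26, 0.003]
ft_force: [-0.7, -2.6, 6.2]
grip_width: 0.664
grip_force: 35.0
time: 8.6
position: [0.6097, -0.1786, 0.0954]
tool_rot: [-3.13, 0.259, 0.003]
ft_force: [-0.6, 0.5, -2.4]
grip_width: 0.662
grip_force: 35.0
time: 8.85
position: [0.6098, -0.179, 0.0952]
tool_rot: [-3.13, 0.26, 0.004]
ft_force: [0.0, 0.6, -2.6]
grip_width: 0.664
grip_force: 35.0
time: 9.1
position: [0.6106, -0.1792, 0.0963]
tool_rot: [-3.131, 0.26, 0.001]
ft_force: [-1.8, 0.4, -3.3]
grip_width: 0.663
grip_force: 35.0
```

Q is about 2.7 N, so it is the reject. I put it back, then go to P, which should be the heaviest.

```bash
python3 -m crank '[[0,0,0,-0.2,0],[0,0,0,-0.33,0],[0,0,0,-0.37,0],[0,0,0,-0.39,0],[0,0,0,-0.4,0]]'; python3 -m crank '[[0,0,0,0,0],[1,0,0,0,0],[1,0,0,0,0],[1,0,0,0,0],[1,0,0,0,0]]'; python3 -m crank '[[1,0,0,0.2,0],[1,0,0,0.45,0],[1,0,0,0.55,0],[1,-0.1,0.2,0.55,0.02],[1,-0.2,0.4,0.55,0.02]]';python3 -m crank '[[1,-0.1,0.2,0,0],[1,-0.18,0.4,0,0],[1,-0.18,0.4,0,0],[1,-0.18,0.4,0,0]]'
python3 - <<'E'
from h import *
from scipy.spatial.transform import Rotation as Rn
s=get_state();M=Rn.from_rotvec(s['tool_rot']).as_matrix();print(s['position'].round(4),np.degrees(np.arctan2(M[1,0],M[0,0])))
E
```

```text
time: 9.72
position: [0.6115, -0.1794, 0.0177]
tool_rot: [3.13, -0.26, 0.003]
ft_force: [-3.9, 1.4, 8.6]
grip_width: 0.668
grip_force: 35.0
time: 10.35
position: [0.6107, -0.1793, 0.0167]
tool_rot: [3.131, -0.26, 0.0]
ft_force: [-0.4, -1.1, 0.5]
grip_width: 0.976
grip_force: 0.0
time: 10.98
position: [0.5698, -0.0985, 0.1261]
tool_rot: [-3.141, 0.063, 0.001]
ft_force: [-0.4, 0.7, -0.2]
grip_width: 0.998
grip_force: 0.0
time: 11.48
position: [0.5345, -0.0199, 0.1263]
tool_rot: [3.14, -0.063, -0.001]
ft_force: [0.2, -0.6, 0.1]
grip_width: 1.004
grip_force: 0.0
[ 0.5345 -0.0199  0.1263] -2.2961696568729986
```

```bash
python3 -m crank '[[1,0,0.01,-0.2,0],[1,0,0.01,-0.4,0],[1,0,0.01,-0.52,0],[1,0,0.01,-0.555,0],[0,0,0.01,-0.555,0]]'; python3 -m crank '[[0,0,0,0,0],[0,0,0,0,0],[0,0,0,0,0],[0,0,0,0,0],[0,0,0,0,0]]' 40; python3 -m crank '[[0,0,0,0.1,0],[0,0,0,0.25,0],[0,0,0,0.45,0],[0,0,0,0.5,0],[0,0,0,0.5,0]]'; python3 -m crank '[[0,0,0,0,0],[0,0,0,0,0]]';python3 -m crank '[[0,0,0,0,0],[0,0,0,0,0]]'
python3 - <<'E'
from h import *
# crate: dark-ish walls/floor mask -> floor inner lines: use low-saturation dark region bounding quad at rim height
im=cv2.imread('pics/t0.png')[...,::-1]
hsv=cv2.cvtColor(im,cv2.COLOR_RGB2HSV);m=((hsv[...,1]<70)&(hsv[...,2]<135)).astype(np.uint8)
m[:,:160]=0;m[:,262:]=0;m[:150]=0;m[255:]=0
m=cv2.morphologyEx(m,cv2.MORPH_OPEN,np.ones((3,3)))
c=max(cv2.findContours(m,0,2)[0],key=cv2.contourArea)[:,0]
P=np.array([onz('top',*p,.056)[:2] for p in c],np.float32)*1000
print(cv2.minAreaRect(P))
# floor: brighter inside
for p in((188,175),(248,203),(211,203),(244,203)):print(p,hsv[p[1],p[0]])
E
```

```text
time: 12.1
position: [0.5349, -0.018, 0.0155]
tool_rot: [3.141, -0.065, -0.001]
ft_force: [0.5, 0.2, 0.2]
grip_width: 0.95
grip_force: 0.0
time: 12.72
position: [0.5352, -0.0185, 0.0165]
tool_rot: [3.139, -0.063, 0.002]
ft_force: [-0.9, -3.9, 5.8]
grip_width: 0.662
grip_force: 40.0
time: 13.35
position: [0.5338, -0.017, 0.1145]
tool_rot: [-3.141, 0.063, 0.002]
ft_force: [-0.6, -0.4, -8.7]
grip_width: 0.665
grip_force: 39.9
time: 13.6
position: [0.5334, -0.0171, 0.1138]
tool_rot: [-3.141, 0.063, 0.005]
ft_force: [-1.0, 0.6, -7.0]
grip_width: 0.664
grip_force: 39.9
time: 13.85
position: [0.5345, -0.0172, 0.1152]
tool_rot: [-3.141, 0.063, 0.001]
ft_force: [0.4, -0.0, -7.4]
grip_width: 0.661
grip_force: 39.9
((540.19482421875, 237.88914489746094), (176.00067138671875, 207.20201110839844), 88.23357391357422)
(188, 175) [ 15  34 105]
(248, 203) [ 17 100  94]
(211, 203) [ 14  36 105]
(244, 203) [13 45 80]
```

7.7 N: P is the heaviest. The crate centre is about (0.540, 0.238), so I carry P over.

```bash
python3 -m crank '[[0,0,0.2,0,0],[0,0,0.45,0,0],[0,0.02,0.7,0,0.003],[0,0.02,0.9,0,0.003],[0,0.02,1,0,0.003]]' >/dev/null; python3 -m crank '[[0,0,0.15,0,0],[0,0.01,0.24,0,0],[0,0.01,0.272,0,0],[0,0.01,0.272,0,0],[0,0.01,0.272,0,0]]'
python3 - <<'E'
from h import *
s=snap('top','t1');cv2.imwrite('pics/t1c.png',cv2.resize(s[130:270,140:340],None,fx=4,fy=4)[...,::-1])
p=get_state()['position'];print(p.round(4))
E
```

```text
time: 15.1
position: [0.541, 0.2354, 0.1154]
tool_rot: [3.14, -0.036, -0.0]
ft_force: [0.0, -0.4, -7.1]
grip_width: 0.666
grip_force: 39.9
[0.541  0.2355 0.1154]
```

View pics/t1c.png

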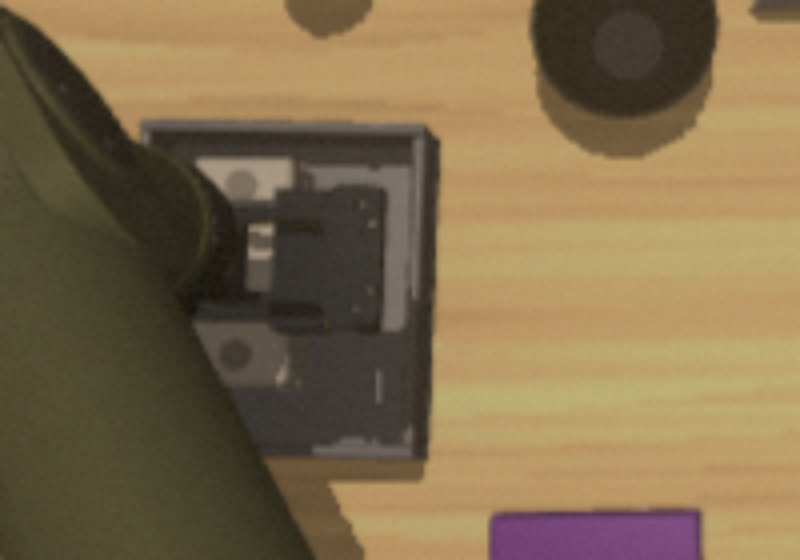

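The crop shows the casting held over the crate, with both ends clear of the walls. The gripper is at crop (320,260).

```bash
python3 -m crank '[[0,0,0.01,-0.15,0],[0,0,0.01,-0.3,0],[0,0,0.01,-0.38,0],[0,0,0.01,-0.41,0],[0,0,0.01,-0.42,0]]'; python3 -m crank '[[0,0,0,-0.01,0],[0,0,0,-0.02,0],[0,0,0,-0.025,0],[0,0,0,-0.025,0]]'
```

```text
time: 15.78
position: [0.5413, 0.2392, 0.0321]
tool_rot: [-3.141, 0.034, -0.001]
ft_force: [0.6, 0.7, -6.6]
grip_width: 0.662
grip_force: 39.9
time: 16.27
position: [0.5406, 0.2391, 0.0266]
tool_rot: [3.141, -0.033, 0.0]
ft_force: [-0.6, -0.3, -8.1]
grip_width: 0.663
grip_force: 39.9
```

```bash
python3 -m crank '[[0,0,0,-0.005,0],[0,0,0,-0.005,0]]'; python3 -m crank '[[0,0,0,-0.005,0],[0,0,0,-0.005,0]]';python3 -m crank '[[0,0,0,-0.005,0],[0,0,0,-0.005,0]]'
```

```text
time: 16.52
position: [0.5406, 0.2391, 0.0255]
tool_rot: [3.141, -0.033, -0.0]
ft_force: [-0.6, 0.2, -8.0]
grip_width: 0.661
grip_force: 39.9
time: 16.77
position: [0.5407, 0.2392, 0.0247]
tool_rot: [-3.141, 0.033, -0.0]
ft_force: [0.2, 0.6, -6.6]
grip_width: 0.669
grip_force: 39.9
time: 17.02
position: [0.5407, 0.2392, 0.0246]
tool_rot: [3.141, -0.033, 0.0]
ft_force: [-3.6, -1.1, 3.0]
grip_width: 0.665
grip_force: 39.9
```

Contact (+3 N). I release, rise and return to S.

```bash
python3 -m crank '[[1,0,0,0,0],[1,0,0,0,0],[1,0,0,0,0],[1,0,0,0,0]]'; python3 -m crank '[[1,0,0,0.2,0],[1,0,0,0.5,0],[1,0,-0.15,0.7,0],[1,0,-0.45,0.7,0],[1,0,-0.75,0.7,0]]' >/dev/null;  python3 -m crank '[[1,0,-0.3,0,0],[1,0,-0.6,0,0],[1,0,-0.9,0,0],[1,0,-1,0,0.03],[1,0,-1,0,0.03]]' >/dev/null; python3 -m crank '[[1,-0.03,-0.3,0,0.019],[1,-0.06,-0.6,0,0.019],[1,-0.1,-0.9,0,0.019],[1,-0.1,-1,0,0.019],[1,-0.1,-1,0,0.019]]'
python3 - <<'E'
from h import *
from m import casts
from scipy.spatial.transform import Rotation as Rn
im=snap('top','t2');cv2.imwrite('pics/t2c.png',cv2.resize(im[130:270,140:340],None,fx=4,fy=4)[...,::-1])
s=get_state();M=Rn.from_rotvec(s['tool_rot']).as_matrix();print(s['position'].round(4),np.degrees(np.arctan2(M[1,0],M[0,0])))
casts(im,rois=((378,174),));casts(im,lo=125,rois=((211,205),),z=.064)
E
```

```text
time: 17.52
position: [0.5408, 0.2393, 0.0236]
tool_rot: [-3.141, 0.033, -0.0]
ft_force: [0.1, 0.4, 0.5]
grip_width: 0.972
grip_force: 0.0
time: 19.4
position: [0.5211, -0.3102, 0.1633]
tool_rot: [-3.109, -0.445, -0.0]
ft_force: [-0.6, 0.7, -0.5]
grip_width: 1.001
grip_force: 0.0
[ 0.5217 -0.3082  0.1634] 16.473083923781118
(378, 174) [ 363  146   28   53 1133] [ 609.6 -177.7] [ 56.4 127.8] yaw -9.6
(211, 205) [ 197  175   24   53 1183] [540.8 239.8] [ 56.1 128.6] yaw -0.5
```

View pics/t2c.png

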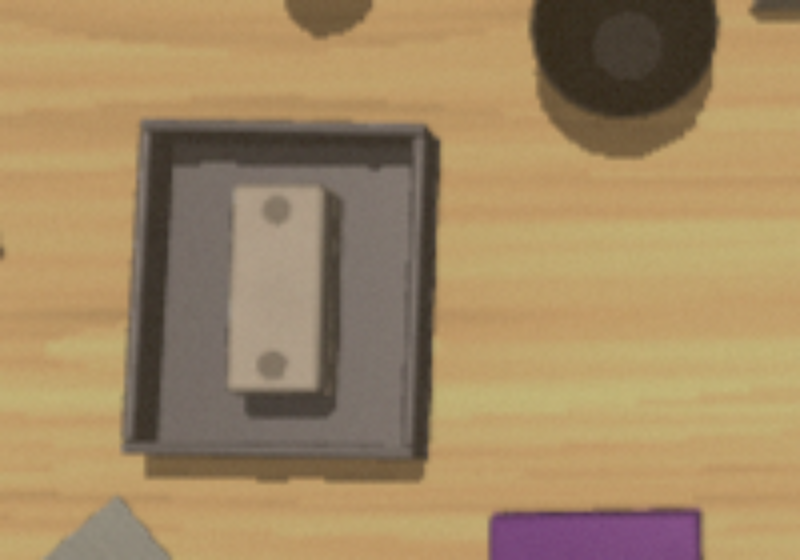

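The heaviest lies flat in the crate at crop (277,288), about mid-floor. Now I grasp S.

```bash
python3 -m crank '[[1,0,-0.195,-0.2,0],[1,0,-0.195,-0.45,0],[1,0,-0.195,-0.68,0],[1,0,-0.195,-0.74,0],[1,0,-0.195,-0.74,0]]'; python3 -m crank '[[0,0,0,0,0],[0,0,0,0,0],[0,0,0,0,0],[0,0,0,0,0],[0,0,0,0,0]]' 35; python3 -m crank '[[0,0,0,0.1,0],[0,0,0,0.3,0],[0,0,0,0.6,0],[0,0,0,0.85,0],[0,0,0,0.85,0]]'
```

```text
time: 20.08
position: [0.5217, -0.3477, 0.016]
tool_rot: [-3.108, -0.453, -0.001]
ft_force: [-0.0, -1.3, 0.0]
grip_width: 1.002
grip_force: 0.0
time: 20.7
position: [0.5207, -0.3492, 0.0162]
tool_rot: [-3.109, -0.449, 0.0]
ft_force: [-2.4, 2.6, 5.4]
grip_width: 0.665
grip_force: 35.0
time: 21.32
position: [0.5232, -0.3517, 0.1916]
tool_rot: [3.102, 0.447, 0.012]
ft_force: [0.7, -0.0, -4.9]
grip_width: 0.662
grip_force: 35.0
```

```bash
python3 -m crank '[[0,0,0.2,0,0],[0,0,0.45,0,-0.02],[0,0,0.7,0,-0.049],[0,0,0.95,0,-0.049],[0,0,1,0,-0.049]]' >/dev/null; python3 -m crank '[[0,0,0.25,0,0],[0,0,0.5,0,0],[0,0.05,0.75,0,0],[0,0.1,1,0,0],[0,0.1,1,0,0]]' >/dev/null; python3 -m crank '[[0,0,0.25,0,0],[0,0,0.5,0,0],[0,0,0.75,0,0],[0,0,0.9,0,0],[0,0,0.94,0,0]]' >/dev/null; python3 -m crank '[[0,0,0,0,0],[0,0,0,0,0],[0,0,0,0,0]]'
python3 - <<'E'
from h import *
from scipy.spatial.transform import Rotation as Rn
s=get_state();M=Rn.from_rotvec(s['tool_rot']).as_matrix();print(s['position'].round(4),np.degrees(np.arctan2(M[1,0],M[0,0])))
E
```

```text
time: 23.58
position: [0.5411, 0.2363, 0.1855]
tool_rot: [3.14, -0.037, -0.0]
ft_force: [-0.1, 0.1, -4.1]
grip_width: 0.665
grip_force: 35.0
[0.5411 0.2363 0.1855] -1.3499599023989648
```

```bash
python3 -m crank '[[0,0,0.015,-0.15,0],[0,0,0.015,-0.3,0],[0,0,0.015,-0.42,0],[0,0,0.015,-0.48,0],[0,0,0.015,-0.49,0]]'; python3 -m crank '[[0,0,0,-0.01,0],[0,0,0,-0.01,0],[0,0,0,-0.01,0]]'
python3 - <<'E'
from h import *
snap('side','s3')
im=cv2.imread('pics/s3.png');cv2.imwrite('pics/s3c.png',cv2.resize(im[170:310,220:400],None,fx=4,fy=4))
E
```

```text
time: 24.2
position: [0.5405, 0.2405, 0.0872]
tool_rot: [3.141, -0.034, -0.001]
ft_force: [0.4, -0.4, -4.4]
grip_width: 0.667
grip_force: 35.0
time: 24.58
position: [0.541, 0.2414, 0.0863]
tool_rot: [-3.141, 0.033, -0.002]
ft_force: [-0.1, 0.1, -4.4]
grip_width: 0.665
grip_force: 35.0
```

View pics/s3c.png

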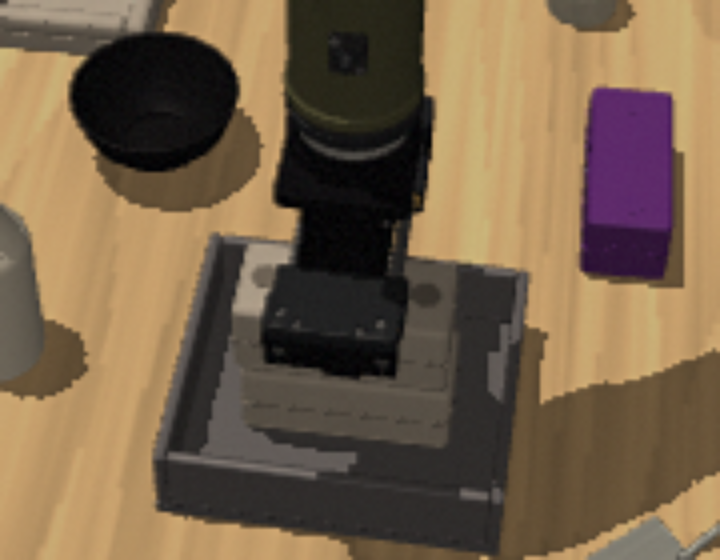

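The side crop shows S held squarely above the first casting, ends flush at about (240,390) and (450,420). I creep down.

```bash
python3 -m crank '[[0,0,-0.007,-0.008,0],[0,0,-0.007,-0.015,0],[0,0,-0.007,-0.015,0]]'; for i in 1; do python3 -m crank '[[0,0,0,-0.005,0],[0,0,0,-0.005,0]]';python3 -m crank '[[0,0,0,-0.005,0],[0,0,0,-0.005,0]]'; done
```

```text
time: 25.0
position: [0.5404, 0.2396, 0.0823]
tool_rot: [3.141, -0.033, -0.001]
ft_force: [0.9, 0.1, -4.3]
grip_width: 0.664
grip_force: 35.0
time: 25.25
position: [0.5405, 0.2397, 0.0815]
tool_rot: [3.141, -0.033, -0.0]
ft_force: [-0.9, -0.1, -4.6]
grip_width: 0.667
grip_force: 35.0
time: 25.5
position: [0.5406, 0.2397, 0.0805]
tool_rot: [3.141, -0.033, -0.0]
ft_force: [-0.2, 1.0, -4.6]
grip_width: 0.666
grip_force: 35.0
```

```bash
python3 -m crank '[[0,0,0,-0.003,0],[0,0,0,-0.003,0]]';python3 -m crank '[[0,0,0,-0.004,0],[0,0,0,-0.004,0]]'
```

```text
time: 25.75
position: [0.5406, 0.2398, 0.0803]
tool_rot: [3.141, -0.033, 0.0]
ft_force: [-2.3, -1.0, -2.2]
grip_width: 0.664
grip_force: 35.0
time: 26.0
position: [0.5407, 0.2398, 0.0803]
tool_rot: [3.141, -0.033, 0.001]
ft_force: [-3.7, -2.4, 5.5]
grip_width: 0.664
grip_force: 35.0
```

Contact. I release, rise and move aside to look.

```bash
python3 -m crank '[[1,0,0,0,0],[1,0,0,0,0],[1,0,0,0,0],[1,0,0,0,0],[1,0,0,0,0]]'; python3 -m crank '[[1,0,0,0.15,0],[1,0,0,0.4,0],[1,0,0,0.7,0],[1,0,-0.2,0.8,0],[1,0,-0.5,0.8,0]]' >/dev/null;  python3 -m crank '[[1,0,-0.3,0,0],[1,0,-0.6,0,0],[1,0,-0.9,0,0],[1,0,-1,0,0],[1,0,-1,0,0]]' 
python3 - <<'E'
from h import *
from m import casts
im=snap('top','t4');snap('side','s4')
a=cv2.resize(im[130:270,150:270],None,fx=3,fy=3)[...,::-1]; b=cv2.imread('pics/s4.png');b=cv2.resize(b[170:310,220:360],None,fx=3,fy=3)
cv2.imwrite('pics/f4.png',np.hstack([a,b]))
casts(im,lo=125,rois=((205,205),),z=.120)
E
```

```text
time: 26.62
position: [0.5406, 0.2398, 0.0791]
tool_rot: [3.141, -0.033, -0.0]
ft_force: [0.4, -0.5, -0.9]
grip_width: 0.995
grip_force: 0.0
time: 27.88
position: [0.5405, -0.0613, 0.2391]
tool_rot: [-3.141, 0.038, 0.0]
ft_force: [0.0, 1.1, -0.3]
grip_width: 1.001
grip_force: 0.0
(205, 205) [ 189  171   26   54 1275] [543.3 240.4] [ 55.6 124.4] yaw -0.9
```

View pics/f4.png

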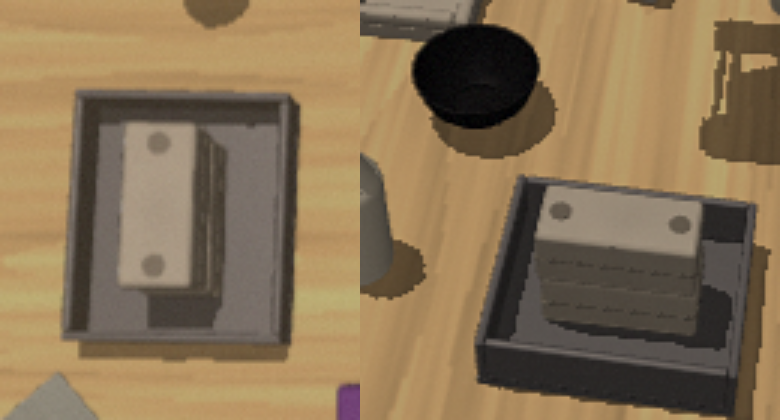

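View pics/s4.png

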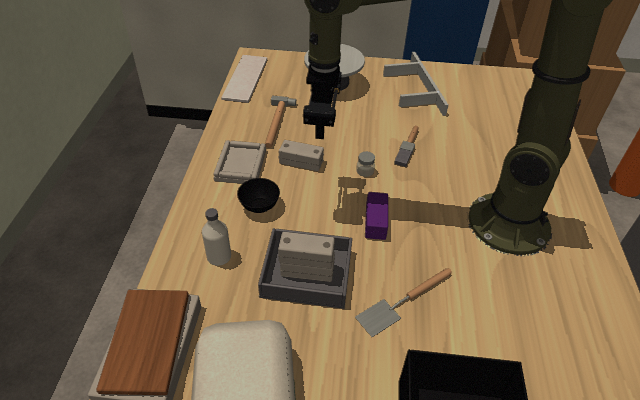

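The two castings are stacked squarely in the crate, at side-view pixel (306,258). The reject stands flat on the table at (301,154), and the other things look unmoved.

```bash
python3 -c "from bench import close_job;print(close_job())"
```

```text
the job is handed in; nothing more can be done
None
```

The job is handed in: the heaviest casting (about 0.8 kg) is flat near the middle of the crate, the 0.5 kg one is squarely on top, and the 0.25 kg reject stands flat on the table.

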